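# Set the third leg of an upturned floor tom

## Robot

A 6-joint arm with a two-finger parallel gripper is mounted at the origin on the work surface. World frame = base frame: x ahead of the robot, y to its left, z up, the work surface at z = 0. Lengths are in mm, angles in degrees, forces in N, time in s.
With the tool pointing down it reaches from about 300 to 850 mm from the base axis. Payload 4.2 kg.
Tool frame: the origin (TCP) lies on the centre line of the jaws, within the pads' length; the fingertips stand 14 mm ahead of it and the grasp point (between the pads) lies 5 mm behind it; z points along the fingers, y is the line along which they close (so a half turn about z gives the same grasp; the last joint's range is limited). The gripper opens to 91 mm and grips with 3 to 60 N. Pads are 32 mm wide; open, the fingers measure 118 mm over their backs; the gripper's body (76 mm by 178 mm) begins 60 mm behind the grasp point.
Start: joints at [63.827, 18.312, 89.639, -0, 72.044, -1.146], TCP at [243.253, 521.028, 227.976] pointing down, gripper open.
Joint ranges: [-177.97, 177.97], [-48.28, 115.42], [12.27, 149.76], [-77.06, 257.06], [2.81, 150.46], [-146.56, 146.56]. Speed limits (degrees/s): [147.25, 147.25, 180, 180, 180, 180].

## Interface

Orientations are given as [roll, pitch, yaw] about the fixed x, y, z axes, in that order (R = Rz(yaw) Ry(pitch) Rx(roll)).
In Python, from workcell import env gives the robot as it stands.
- The arm moves only by the tool arm_command, never from a script. Its argument "motion" is a list of rows, each an object with "offset": the shift along the tool's x, y, z in m, a list of three; "spin": the turn about the tool's z in rad. In form: [{"offset": [tx, ty, tz], "spin": spin}, ...]. A call has 1 to 5 rows; each row shifts and turns the commanded pose from where the row before left it, along the tool's axes as they then stand; what a row does not reach is not made up. A row lasts 1/8 s, in which the tool goes at most 62.5 mm and 10.7 degrees, less where a joint would pass 70% of its speed; a pose out of reach is approached as far as the arm can. A call with a gripper value outside its range is refused whole. "jaw" is the finger opening in m, from 0 to 0.0912, set as the call begins (left out, the last holds). The fingers move at their own pace and stop on an object; "newtons" is the grip in N (left out, the last holds). Time passes only in rows, so rows that do not move let the fingers close. It gives the time, the measured TCP pose, the force, the opening and the grip force at its end, in the units of the state.
- env.state(): the state, without advancing time (a new reading comes with each control period).
- env.grab_frame(name): name is "scene" or "top" or "wrist"; returns (picture, depth): 420x560x3 uint8, blue, green, red; 420x560 float32, mm along the optical axis (not along the pixel's ray), 0 where there is no reading.
- env.camera_model(name): a dict with "fx", "fy", "cx", "cy" (pixels), "eye" and "rotation" of the camera in the world; the wrist camera has in their place "hand_eye" (4x4, takes a point from camera to tool coordinates, whose origin is the TCP and whose axes are the flange's). Camera axes: x right, y down, z forward; pixel columns grow to the right and rows downward; lengths in mm; the calibration is good to about 2 mm. A picture is of the moment at which its call begins: read the wrist's pose just before it. camera_model takes no time and is no camera call.
- env.job_done(): hands the job in; it is judged then, once.
Trained networks look in the newest picture that a camera, given by its name, has taken for a name from the list of things; names that differ only in an ending like _2 or _b are one class to them, and where a whole thing is asked for, a point or a joint stands for the part that bears it (a point fixed in the world has none). Each returns a list of dicts, best first, with "score" (0 to 1); they miss things now and then, are a little off and sometimes report something else, mostly with a low value. They report only what shows in the picture. A call takes as long as a camera call.
- env.boxes_of(camera, target): "bbox" ([left, top, right, bottom] in pixels, round what is visible of it).
- env.pinpoint(camera, target): "location" ([column, row] in pixels: a listed point, or the origin of a listed thing).
The state is a dict: "time_s": time; "qpos": joint angles; "qvel": joint speeds; "effort": joint torques, N m; "ee_pos": TCP position; "ee_rot": TCP orientation; "force": force on the tool from outside, world axes, zero at the start; "torque": the same for the moment, N m; "gripper_width": finger opening in mm; "gripper_force": force on a finger pad.
Only numpy, scipy, OpenCV 4.12 (cv2) and the standard library are available. Lean on these libraries where they do the work, as an engineer would, in place of code of your own. Each camera call takes 0.05 s, during which the arm holds its last target. There are 200 camera calls.

## Task

The small floor tom stands upside down on the table; two of its legs are already clamped, and the third, whose wing bolt is loose, has dropped all the way down in its bracket. Draw that low leg straight up through the bracket, without forcing it or pulling it clear, until its foot is level with the other two feet, and finish while still holding it there so that its wing bolt can be tightened. The drum must stay standing where it is, its other two legs as they are, and the things lying about, the drum key on the drum included, undisturbed.

Things in the scene. Friction and masses are not known exactly. Their poses are not given: they have to be found in the camera images.
- leg_foot (a point): Low loose leg: upright 10 mm steel rod, 255 mm long in all, with a black rubber foot (25 mm across, 40 mm tall) on top; about 0.17 kg. Point: centre of the foot, where to grip (20 mm of foot above and below). At the start 235 mm above the table, 35 mm above the drum's rim, the rod's end on the table. z up along the leg. Only the hand keeps it up: let go, it drops.
- leg_end (a point): Lower end of that loose leg's rod, on its axis, 235 mm below the centre of its foot. At the start it is on the table.
- bracket (a point): Centre of the bore that the loose leg runs in: vertical, 11.5 mm across, 60 mm long (30 mm above and below this point), open at both ends, 115 mm above the table on the drum's -x side. The leg has 0.75 mm play all round and leans at most 25 mrad. Its loose wing bolt sticks out to the drum's -x, ending about 45 mm from the bore's axis. Axes as the drum's.
- drum: Floor tom, upside down, loose, 2.8 kg: wine-red shell 254 mm across, steel hoops (about 272 mm), 200 mm high to the upper rim. Origin: centre of its underside on the table, z up. Leg bores 155 mm from its axis: the loose leg on -x (roughly towards the robot), the clamped ones 120 degrees to either side. Its y axis is the tangent at the loose leg.
- set_foot_left (a point): Centre of the rubber foot of one clamped leg (same size as the loose one), at 77.5, 134.2 mm in the drum's x, y; z up. Both clamped feet are at one height, 40 to 75 mm higher than the dropped one, different each time.
- set_foot_right (a point): Centre of the rubber foot of the other clamped leg, at 77.5, -134.2 mm in the drum's x, y; at the same height as the other clamped foot.
- drum_key: Small steel drum key, 52 x 47 mm, 10 mm thick, lying on the upturned drum head (192 mm above the table), inside the hoop. Origin on its underside. Leave it.
- mug: White mug, 82 mm in diameter, 95 mm high; origin at the centre of its underside. Leave it.
- stick_a: Drumstick, 402 mm long, 14 mm thick, lying on the table along its x; origin under its middle. Leave it.
- stick_b: The other drumstick, the same. Leave it.
- remote: Black remote control, 170 x 45 x 18 mm, lying along its x; origin at the centre of its underside. Leave it.
- polish: Blue bottle of drum polish, 48 mm in diameter, 130 mm high; origin at the centre of its underside. Leave it.
- wax_tin: Brass-coloured tin of wax, 70 mm in diameter, 24 mm high; origin at the centre of its underside. Leave it.

How it is judged (in metres and radians):
On the way:
1. the hand is drawing the leg up through its bracket (contact force between the fingers and leg above 1 N and horizontal distance between leg_foot and bracket below 0.008 m and horizontal distance between leg_end and bracket below 0.005 m and angle between leg's own z axis and vertical below 0.04 rad and z of leg_end in the frame of bracket below 0 m and z of leg_end in the frame of drum above 0.015 m), for 0.1 s.
At the end, for the whole second after the job is handed in: held by the fingers and at rest: the leg upright in its bracket with its end still in the bore's lower half, off the table, not wedged (under 10 N on the drum), its foot within 6 mm of the height of both clamped feet; the drum upright and within 15 mm of its place (z of leg_foot in the frame of set_foot_left between -0.006 and 0.006 m and z of leg_foot in the frame of set_foot_right between -0.006 and 0.006 m and horizontal distance between leg_foot and bracket below 0.008 m and horizontal distance between leg_end and bracket below 0.005 m and angle between leg's own z axis and vertical below 0.04 rad and z of leg_end in the frame of bracket below 0 m and contact force between the fingers and leg above 1 N and distance of drum from where it was at the start of the episode below 0.015 m and angle between drum's own z axis and vertical below 0.03 rad and linear speed of leg below 0.01 m/s and contact force between leg and drum below 10 N and contact force between leg and table below 0.2 N); the arm keeps its last pose, push and grip.
It fails at once if the leg is forced sideways or jams in its bracket (more than 25 N between leg and drum) (contact force between leg and drum above 25 N).
It fails at once if the leg is pulled clear of its bracket (z of leg_end in the frame of bracket above 0.03 m).
It fails at once if the drum is shifted by more than 15 mm or tipped (distance of drum from where it was at the start of the episode above 0.015 m or angle between drum's own z axis and vertical above 0.05 rad).
It fails at once if a clamped leg is moved by more than 15 mm (distance of any of set_foot_left, set_foot_right from where it was at the start of the episode above 0.015 m).
It fails at once if one of the things lying about is disturbed (moved by more than 30 mm) (distance of any of drum_key, mug, stick_a, stick_b, remote, polish, wax_tin from where it was at the start of the episode above 0.03 m).
It also fails if it takes over 29 s, if anything falls off the work surface, if the arm or the gripper's body presses on something with over 40 N, if the wrist force passes 120 N, or if a joint passes its speed limit or range.

## Working session

There is one attempt and no reset: what is moved stays moved. The work goes in short steps, Python scripts to look and compute and a tool call to move; the robot and the scene stay as the last step left them, time stands still between calls to the robot, and variables do not carry over. Pictures are saved under pics/ and viewed, at most 10 in all, crops included, and the job is handed in when it is done.

Besides the shell and the picture viewer there is one more tool, called after "Call:" as name([rows], argument=value, ...), one row to a line, values as JSON. arm_command: Moves the arm, as the interface text tells. Its arguments: {"type":"object","properties":{"motion":{"type":"array"},"jaw":{"type":"number"},"newtons":{"type":"number"}},"required":["motion"]}

```bash
mkdir -p pics
cat > h.py <<'E'
import numpy as np, cv2
from scipy.spatial.transform import Rotation as R
from workcell import env
def toworld(cam,px,d,st=None):
    m=env.camera_model(cam)
    p=np.array([(px[0]-m["cx"])/m["fx"],(px[1]-m["cy"])/m["fy"],1.0])*d
    if "eye" in m: return np.array(m["rotation"])@p+np.array(m["eye"])
    q=(np.array(m["hand_eye"])@np.append(p,1))[:3]
    return R.from_euler('xyz',st["ee_rot"],degrees=True).as_matrix()@q+np.array(st["ee_pos"])
def atz(cam,px,z,st=None):
    a=toworld(cam,px,100.,st);b=toworld(cam,px,1000.,st)
    return a+(b-a)*(z-a[2])/(b[2]-a[2])
E
python3 - <<'E'
from h import *
st=env.state();print(st)
ims=[]
for c in("scene","top"):
    im,d=env.grab_frame(c);im=im.copy();ims.append(im)
    for t in("leg_foot","set_foot_left","set_foot_right","drum","bracket"):
        for r in env.pinpoint(c,t)[:2]:
            u,v=r["location"];dd=d[int(round(min(max(v,0),419))),int(round(min(max(u,0),559)))]
            print(c,t,round(r["score"],2),np.round((u,v)),dd,toworld(c,(u,v),dd).round())
    cv2.imwrite(f"pics/{c}.png",im); np.save(f"{c}_d.npy",d)
for c in("scene","top"): m=env.camera_model(c);print(m)
E
```

```text
{'time_s': 0.0, 'qpos': array([ 6.38293566e+01,  1.83499219e+01,  8.97067923e+01, -1.37470200e-03,
        7.20450761e+01, -1.14656182e+00]), 'qvel': array([-0.0079283 ,  0.00820859, -0.009557  , -0.00775413, -0.00898833,
       -0.02351597]), 'effort': array([ 1.85939452e-04, -4.12459946e+01, -2.31971776e+01,  7.27123604e-02,
        4.57682158e-02, -1.52357202e-04]), 'ee_pos': array([243.01825   , 520.57546758, 227.1348934 ]), 'ee_rot': array([-1.79898204e+02, -7.30081901e-04,  1.54976343e+02]), 'force': array([-0.23198313, -0.91710173, -0.80213856]), 'torque': array([-0.04464437,  0.01095165, -0.02151563]), 'gripper_force': 0.0, 'gripper_width': 91.28652775239308}
scene leg_foot 0.53 [312. 172.] 1127.2875 [118584. 117708. 118635.]
scene set_foot_left 0.88 [298. 270.] 943.76685 [103480. 102604. 103531.]
scene set_foot_right 0.93 [198. 195.] 1024.4121 [143396. 142519. 143447.]
scene drum 0.24 [310. 176.] 1144.647 [120917. 120041. 120968.]
scene bracket 0.93 [309. 201.] 1152.8688 [122029. 121153. 122080.]
top leg_foot 0.42 [274. 235.] 1320.4121 [-116847. -117163. -115606.]
top set_foot_left 0.48 [239. 144.] 1322.8193 [-100266. -100582.  -99025.]
top set_foot_right 0.83 [333. 166.] 1330.9296 [-146092. -146408. -144851.]
top bracket 0.58 [274. 242.] 1422.3307 [-125725. -126041. -124484.]
top bracket 0.56 [243. 145.] 1308.4243 [-101116. -101433.  -99875.]
{'fx': 489.0915726706968, 'fy': 489.0915726706968, 'cx': 278.9942403239505, 'cy': 209.7526354148206, 'eye': array([1123.7941074 ,  247.5040837 , 1174.72627448]), 'rotation': array([-1.49179067e+02,  8.97551757e-02,  1.14149405e+02])}
{'fx': 468.8908967171506, 'fy': 468.8908967171506, 'cx': 281.22856659837674, 'cy': 211.64898208723497, 'eye': array([ 323.35572283,    7.20160992, 1564.56779171]), 'rotation': array([-170.11530567,    0.57166389,  -91.31633158])}
```

View pics/scene.png

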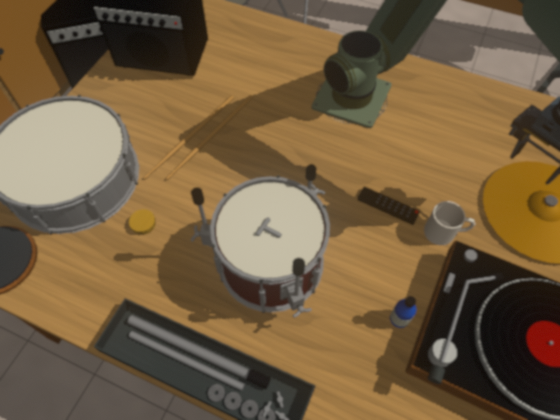

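View pics/top.png

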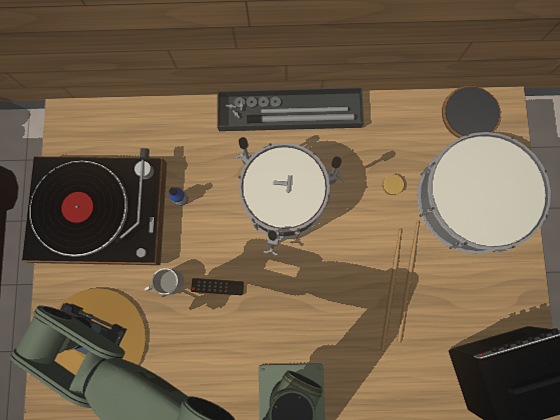

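The scene view shows the loose foot at (312,172) and the set feet at (298,268) and (198,195). In the top view they are at (272,235), (243,144) and (337,161). The camera rotations are Euler angles, so I'll fix the helper and triangulate.

```bash
sed -i 's/return np.array(m\["rotation"\])@p/return R.from_euler("xyz",m["rotation"],degrees=True).as_matrix()@p/' h.py
python3 - <<'E'
from h import *
def tri(a,b):
    ra=[toworld("scene",a,x) for x in(500.,1000.)];rb=[toworld("top",b,x) for x in(500.,1000.)]
    A,B=ra[0],rb[0];u=ra[1]-A;v=rb[1]-B
    s=np.linalg.lstsq(np.c_[u,-v],B-A,rcond=None)[0]
    p,q=A+s[0]*u,B+s[1]*v;return ((p+q)/2).round(1),np.linalg.norm(p-q).round(1)
for n,z in(("leg_foot",235),("set_foot_left",295),("set_foot_right",295),("bracket",115)):
    a=env.pinpoint("scene",n)[0]["location"];b=env.pinpoint("top",n)[0]["location"]
    print(n,np.round(a),np.round(b),tri(a,b),atz("scene",a,z).round(),atz("top",b,z).round())
# drum head: fit ellipse on the pale head in top view
im=cv2.imread("pics/top.png");hsv=cv2.cvtColor(im,cv2.COLOR_BGR2HSV)
d=np.load("top_d.npy")
vv,uu=np.mgrid[130:245,225:345]
P=np.array([toworld("top",(u,v),d[v,u]) for u,v in zip(uu.ravel(),vv.ravel())])
m=(P[:,2]>180)&(P[:,2]<212); Q=P[m]
c,r=cv2.minEnclosingCircle(Q[:,:2].astype(np.float32));print("drum",c,r,np.median(Q[:,2]))
mm=((P[:,2]>212)); print(P[mm].round()[:60])
E
```

```text
leg_foot [312. 172.] [274. 235.] (array([487. ,  40.3, 233.8]), np.float64(7.3)) [487.  44. 235.] [488.  37. 235.]
set_foot_left [298. 270.] [239. 144.] (array([747.4, 124.9, 281.4]), np.float64(13.0)) [755. 121. 295.] [741. 130. 295.]
set_foot_right [198. 195.] [333. 166.] (array([ 676.7, -138.6,  286.5]), np.float64(13.0)) [ 683. -141.  295.] [ 672. -132.  295.]
bracket [309. 201.] [274. 242.] (array([483.8,  42.9, 100.1]), np.float64(3.7)) [492.  47. 115.] [483.  41. 115.]Traceback (most recent call last):
  File "<stdin>", line 14, in <module>
  File "h.py", line 5, in toworld
    m=env.camera_model(cam)
ValueError: time passes only in moves, steps and waits
```

Call:
arm_command([
  {"offset":[0,0,-0.05],"spin":-0.1135},
  {"offset":[0,0,-0.05],"spin":-0.1135},
  {"offset":[-0.031,-0.038,0],"spin":0},
  {"offset":[-0.031,-0.038,0],"spin":0},
  {"offset":[-0.031,-0.038,0],"spin":0},
], jaw=0.0912)

```text
time_s: 1.62
ee_pos: [310.9, 388.9, 328.1]
ee_rot: [180.0, 0.0, 168.0]
force: [-0.2, -0.1, 0.9]
gripper_width: 91.1
gripper_force: 0.0
```

Call:
arm_command([
  {"offset":[-0.031,-0.038,0],"spin":0},
  {"offset":[-0.031,-0.038,0],"spin":0},
  {"offset":[-0.031,-0.038,0],"spin":0},
  {"offset":[-0.031,-0.038,0],"spin":0},
  {"offset":[0,0,0],"spin":0},
])

```text
time_s: 2.25
ee_pos: [401.1, 213.3, 328.1]
ee_rot: [-180.0, 0.0, 167.7]
force: [-0.6, 0.4, -0.2]
gripper_width: 90.6
gripper_force: 0.0
```

```bash
cat > look.py <<'E'
from h import *
import sys
st=env.state();im,d=env.grab_frame("wrist");im=im.copy();d=d.copy()
cv2.imwrite(f"pics/{sys.argv[1]}.png",im);np.savez(f"{sys.argv[1]}.npz",d=d,pos=st["ee_pos"],rot=st["ee_rot"])
m=env.camera_model("wrist");print(np.round(m["hand_eye"],2).tolist(),m["fx"],m["cx"],m["cy"]);print(st["ee_pos"],st["ee_rot"])
for t,z in(("leg_foot",235),("bracket",115),("set_foot_left",290),("set_foot_right",290)):
    for r in env.pinpoint("wrist",t)[:2]:
        u,v=r["location"];dd=d[int(np.clip(v,0,419)),int(np.clip(u,0,559))]
        print(t,round(r["score"],2),np.round((u,v),1),dd,toworld("wrist",(u,v),float(dd),st).round(1),atz("wrist",(u,v),z,st).round(1))
E
python3 look.py w1
```

```text
[[0.0, -0.95, -0.3, 85.29], [1.0, 0.0, -0.0, -1.24], [0.0, -0.3, 0.95, -157.7], [0.0, 0.0, 0.0, 1.0]] 290.8216175033821 278.0547570670873 208.10758281061274
[401.08723526 213.34276741 328.12875851] [-1.79990902e+02  4.11808200e-02  1.67692928e+02]
bracket 0.81 [176.  269.4] 138.81505 [374.9 167.9 362.1] [489.7  43.2 115. ]
```

View pics/w1.png

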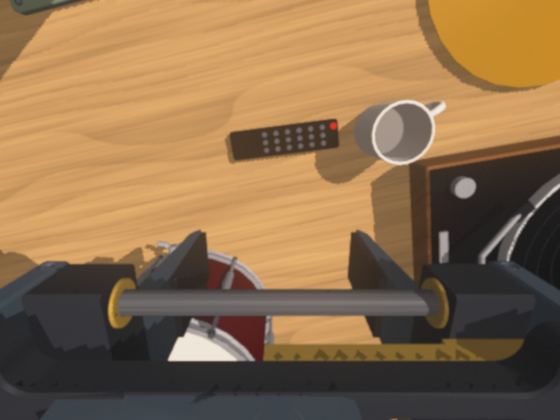

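The wrist view has the loose leg's bracket at about (176,269), agreeing with (487,41). I'll go above it.

Call:
arm_command([
  {"offset":[-0.03,-0.0375,0],"spin":0},
  {"offset":[-0.03,-0.0375,0],"spin":0},
  {"offset":[-0.03,-0.0375,0],"spin":0},
  {"offset":[-0.03,-0.0375,0],"spin":0},
  {"offset":[0,0,0],"spin":0},
])

```text
time_s: 3.12
ee_pos: [487.2, 42.9, 327.5]
ee_rot: [-180.0, -0.0, 167.8]
force: [-0.3, 0.0, 0.2]
gripper_width: 91.5
gripper_force: 0.0
```

```bash
python3 look.py w2
```

```text
[[0.0, -0.95, -0.3, 85.3], [1.0, 0.0, -0.0, -1.24], [0.0, -0.3, 0.95, -157.7], [0.0, 0.0, 0.0, 1.0]] 290.8216175033821 278.0547570670873 208.10758281061274
[487.21837657  42.85342423 327.4932231 ] [-1.79972950e+02 -1.73324990e-02  1.67848364e+02]
leg_foot 0.64 [279.1 218.2] 242.30103 [482.3  43.5 256.5] [489.7  41.9 235. ]
bracket 0.63 [471.4 221.5] 488.6667 [635.4 341.8  25.3] [590.2 286.7 115. ]
bracket 0.62 [279.3 186.2] 346.3242 [480.6  44.4 146.9] [487.8  42.9 115. ]
set_foot_left 0.2 [  2.1 148.5] 469.44788 [ 357.  -386.3    8.8] [ 384.5 -123.1  290. ]
```

View pics/w2.png

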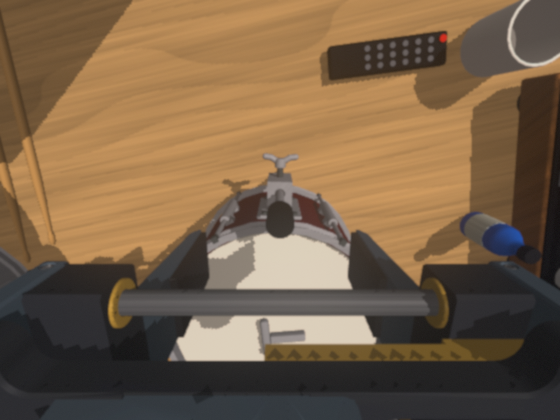

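The foot's top is at (280,216), centred between the fingers, with the wing bolt at (280,160). Next I'll get the foot top from depth, and the clamped feet heights from the saved depth maps relative to the loose foot (255).

```bash
cat > cl.py <<'E'
from h import *
def cloud(cam,d,box,st=None):
    l,t,r,b=box;vv,uu=np.mgrid[t:b,l:r];dd=d[t:b,l:r]
    m=env.camera_model(cam);k=dd>0
    p=np.c_[(uu[k]-m["cx"])/m["fx"]*dd[k],(vv[k]-m["cy"])/m["fy"]*dd[k],dd[k]]
    if "eye" in m: return p@R.from_euler("xyz",m["rotation"],degrees=True).as_matrix().T+m["eye"]
    H=np.array(m["hand_eye"]);q=p@H[:3,:3].T+H[:3,3]
    return q@R.from_euler('xyz',st["ee_rot"],degrees=True).as_matrix().T+st["ee_pos"]
E
python3 - <<'E'
from cl import *
env.state()
w=np.load("w2.npz");st=dict(ee_pos=w["pos"],ee_rot=w["rot"])
P=cloud("wrist",w["d"],(262,195,300,240),st)
T=P[(P[:,2]>215)&(P[:,2]<275)];top=T[T[:,2]>np.percentile(T[:,2],90)-4]
c,r=cv2.minEnclosingCircle(top[:,:2].astype(np.float32));print("wrist foot top",c,r,top.mean(0).round(1),len(top),np.percentile(T[:,2],[50,90,98]))
for cam,bx in(("scene",{"loose":(303,160,321,185),"L":(289,256,308,285),"R":(189,184,207,208)}),("top",{"loose":(263,226,282,246),"L":(233,134,253,155),"R":(326,152,347,174)})):
    d=np.load(cam+"_d.npy")
    for n,b in bx.items():
        P=cloud(cam,d,b);T=P[(P[:,2]>212)&(P[:,2]<345)]
        if len(T): 
            h=np.percentile(T[:,2],85);q=T[T[:,2]>h-5]
            print(cam,n,len(T),np.percentile(T[:,2],[10,50,75,90,97,100]).round(1),q.mean(0).round(1))
ims=[]
for f,bx in(("scene",[(290,150,335,195),(276,248,321,293),(176,176,221,221)]),("top",[(250,215,295,260),(221,125,266,170),(315,145,360,190)])):
    im=cv2.imread(f"pics/{f}.png");ims.append(np.hstack([cv2.resize(im[t:b,l:r],(260,260),interpolation=cv2.INTER_NEAREST) for l,t,r,b in bx]))
cv2.imwrite("pics/crops.png",np.vstack(ims))
E
```

```text
wrist foot top (489.63592529296875, 42.81267166137695) 12.367792129516602 [488.8  42.9 255.7] 590 [255.11068924 256.68238608 257.22418361]
scene loose 163 [225.4 249.6 254.9 257.1 257.8 258.6] [491.3  41.6 255.1]
scene L 238 [238.5 306.4 311.  312.8 314.1 315.5] [748.7 117.5 311.3]
scene R 207 [277.2 305.4 311.5 313.2 315.1 317.5] [ 685.8 -142.6  311.8]
top loose 72 [241.7 253.  255.6 258.1 259.3 260. ] [487.9  41.2 255.8]
top L 104 [245.1 307.6 310.6 313.4 315.  317.7] [745.2 117.1 310.8]
top R 102 [250.9 307.5 310.9 313.  314.7 317.2] [ 682.3 -142.6  310.9]
```

View pics/crops.png

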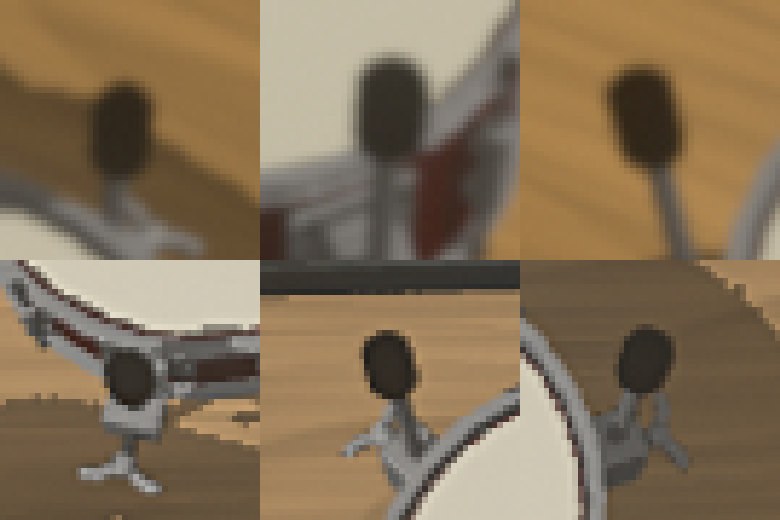

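The crops confirm the feet. All readings put the clamped feet about 56 mm above the loose foot. The loose foot's axis is at about (489,42.8), so I'll descend 97 mm with a 2 mm forward shift.

Call:
arm_command([
  {"offset":[-0.002,0.0,0.025],"spin":0},
  {"offset":[0,0,0.025],"spin":0},
  {"offset":[0,0,0.025],"spin":0},
  {"offset":[0,0,0.022],"spin":0},
  {"offset":[0,0,0],"spin":0},
])

```text
time_s: 4.0
ee_pos: [486.8, 44.5, 229.8]
ee_rot: [-180.0, -0.2, 168.1]
force: [-0.6, 0.1, -1.0]
gripper_width: 91.0
gripper_force: 0.0
```

Run:
```python
from cl import *
st=env.state();im,d=env.grab_frame("wrist");cv2.imwrite("pics/w3.png",im)
print(st["ee_pos"],st["ee_rot"],st["force"])
P=cloud("wrist",d,(230,230,330,420),st)
T=P[(P[:,2]>248)&(P[:,2]<262)&(np.hypot(P[:,0]-489,P[:,1]-43)<25)]
print(len(T));c,r=cv2.minEnclosingCircle(T[:,:2].astype(np.float32));print(c,r,T.mean(0))
rel=R.from_euler('xyz',st["ee_rot"],degrees=True).as_matrix().T@(np.array([*c,255])-st["ee_pos"]);print("tool",rel)
```

```text
[486.84105676  44.52609886 229.78235745] [-179.95861754   -0.19377596  168.08532962] [-0.6050942   0.06100263 -1.01852166]
870
(488.66943359375, 42.879451751708984) 12.346040725708008 [482.11580833  44.24436516 254.07116267]
tool [ -2.04364584  -1.25191344 -25.22380084]
```

View pics/w3.png

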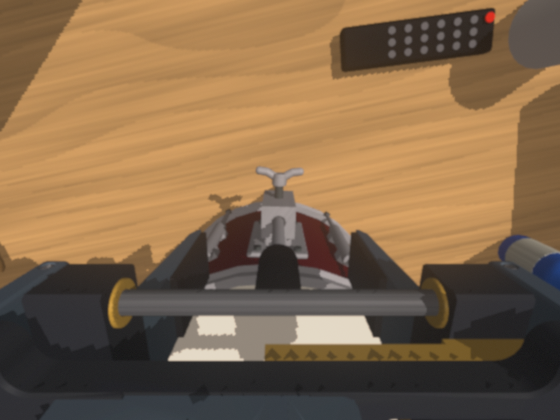

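The foot (col 278) is midway between the fingers (205 and 352), so laterally it is centred. I'll shift 2 mm forward and close gently.

Call:
arm_command([
  {"offset":[-0.002,0,0],"spin":0},
  {"offset":[0,0,0],"spin":0},
  {"offset":[0,0,0],"spin":0},
  {"offset":[0,0,0],"spin":0},
  {"offset":[0,0,0],"spin":0},
], jaw=0.015, newtons=15)

```text
time_s: 4.68
ee_pos: [490.1, 43.1, 231.0]
ee_rot: [180.0, -0.0, 168.0]
force: [-0.3, 1.1, -0.6]
gripper_width: 44.4
gripper_force: 0.0
```

Call:
arm_command([
  {"offset":[0,0,0],"spin":0},
  {"offset":[0,0,0],"spin":0},
  {"offset":[0,0,0],"spin":0},
  {"offset":[0,0,0],"spin":0},
])

```text
time_s: 5.18
ee_pos: [490.2, 43.2, 230.9]
ee_rot: [180.0, 0.0, 168.0]
force: [-0.5, 0.7, -0.3]
gripper_width: 24.9
gripper_force: 15.0
```

Gripped at 24.9 mm with low side force. I'll lift slowly.

Call:
arm_command([
  {"offset":[0,0,-0.003],"spin":0},
  {"offset":[0,0,-0.005],"spin":0},
  {"offset":[0,0,-0.006],"spin":0},
  {"offset":[0,0,-0.006],"spin":0},
  {"offset":[0,0,0],"spin":0},
])

```text
time_s: 5.8
ee_pos: [490.5, 43.1, 251.6]
ee_rot: [180.0, 0.1, 168.0]
force: [0.8, 0.2, -0.7]
gripper_width: 24.5
gripper_force: 15.0
```

Call:
arm_command([
  {"offset":[0,0,-0.007],"spin":0},
  {"offset":[0,0,-0.008],"spin":0},
  {"offset":[0,0,-0.008],"spin":0},
  {"offset":[0,0,-0.007],"spin":0},
  {"offset":[0,0,0],"spin":0},
])

```text
time_s: 6.42
ee_pos: [490.4, 43.1, 281.7]
ee_rot: [180.0, 0.1, 168.0]
force: [-0.8, -0.4, -1.2]
gripper_width: 24.8
gripper_force: 15.0
```

Call:
arm_command([
  {"offset":[0,0,-0.004],"spin":0},
  {"offset":[0,0,-0.002],"spin":0},
  {"offset":[0,0,0],"spin":0},
  {"offset":[0,0,0],"spin":0},
])

```text
time_s: 6.92
ee_pos: [490.1, 43.1, 286.8]
ee_rot: [-180.0, -0.0, 168.0]
force: [-0.7, 0.2, -1.6]
gripper_width: 24.7
gripper_force: 15.0
```

Run:
```python
from cl import *
st=env.state();print(st["ee_pos"],st["force"],st["torque"],st["gripper_width"])
for c in("scene","top"):
    im,d=env.grab_frame(c);cv2.imwrite(f"pics/{c}2.png",im);np.save(c+"2_d.npy",d)
    for n in("leg_foot","set_foot_left","set_foot_right"): print(c,n,[(round(r["score"],2),np.round(r["location"],1).tolist()) for r in env.pinpoint(c,n)[:1]])
im,d=env.grab_frame("wrist");cv2.imwrite("pics/w4.png",im)
P=cloud("wrist",d,(230,230,330,420),st)
T=P[(P[:,2]>300)&(P[:,2]<330)&(np.hypot(P[:,0]-489,P[:,1]-43)<16)];print("wrist top",len(T),np.percentile(T[:,2],[10,50,90]))
a=cv2.imread("pics/scene2.png")[130:300,170:345];b=cv2.imread("pics/w4.png")
cv2.imwrite("pics/chk.png",np.hstack([cv2.resize(a,(412,400)),cv2.resize(b[130:330,190:370],(360,400))]))
```

```text
[490.0585034   43.11834794 286.78783261] [-0.70255723  0.16819994 -1.59098627] [0.00712005 0.00989725 0.03132159] 24.698464343649267
scene leg_foot [(0.65, [315.0, 160.0])]
scene set_foot_left [(0.84, [299.4, 269.0])]
scene set_foot_right [(0.84, [196.6, 198.5])]
top leg_foot [(0.74, [389.5, 183.1])]
top set_foot_left [(0.5, [238.5, 145.6])]
top set_foot_right [(0.8, [331.9, 163.8])]
wrist top 1543 [303.58711557 311.24474648 313.41671294]
```

View pics/chk.png

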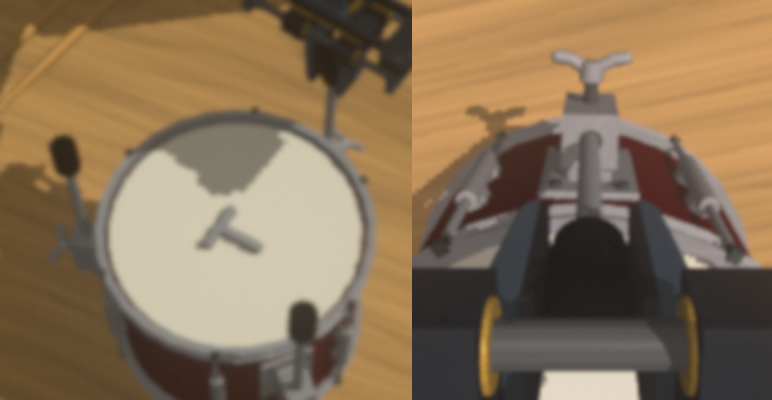

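The view shows the leg raised in its bracket and held in the fingers. Its foot top is at about 311 mm, matching the clamped feet; only the leg's weight is felt, and the drum and key have not moved.

```bash
python3 -c "
from workcell import env
print(env.job_done())"
```

```text
the job is handed in; nothing more can be done
None
```

I drew the loose leg up about 56 mm, level with the clamped feet by my camera measurements (foot tops all at about 311 mm). I handed the job in with the gripper still holding it at 15 N; no verdict came back.

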